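# Key the griddle on and hold the switch

## Robot

A 6-joint arm with a two-finger parallel gripper is mounted at the origin on the work surface. World frame = base frame: x ahead of the robot, y to its left, z up, the work surface at z = 0. Lengths are in m, angles in rad, forces in N, time in s.
With the tool pointing down it reaches from about 0.25 to 0.725 m from the base axis. Payload 9.7 kg.
Tool frame: the origin (TCP) lies at the very end of the fingers, on their centre line; the grasp point (between the pads) lies 19 mm behind it (robot.pinch_z is the z of the grasp point in the tool frame, in m); z points along the fingers, y is the line along which they close (so a half turn about z gives the same grasp; the last joint's range is limited). The gripper opens to 85 mm and grips with 20 to 120 N. Pads are 22 mm wide; open, the fingers measure 114 mm over their backs; the gripper's body (76 mm by 85 mm) begins 54 mm behind the grasp point. The pads swing forward as they close: fully open they stand 13 mm farther back than shut.
Start: joints at [0, 0.087, 0.176, 1.66, 0, 1.571], TCP at [0.55, -0, 0.231] pointing down, gripper open.
Joint ranges: [-3.13, 3.13], [-0.85, 1.81], [-1.15, 1.24], [-2.2, 2.28], [-1.44, 1.52], [-3.14, 3.14]. Speed limits (rad/s): [2.22, 2.22, 2.57, 3.14, 3.14, 3.14].

## Interface

Orientations are given as a unit quaternion [w, x, y, z].
In Python, from plant import get_state, viewer, job_done, spotter, robot gives the robot as it stands.
- The arm moves only by the tool play_rows, never from a script. Its argument "motion" is text: rows parted by semicolons, each of 7 numbers parted by spaces: the shift along the world's x, y, z in m, then the turn, a rotation vector about the world's x, y, z in degrees, then the gripper's target within -1 to 1 (fully open at 1, half-way at 0, shut at -1). In form: dx dy dz ax ay az jaw; .... A call has 1 to 10 rows; each row shifts and turns the commanded pose from where the row before left it; what a row does not reach is not made up. A row lasts 1/8 s, in which the tool goes at most 62.5 mm and 10.7 degrees, less where a joint would pass 70% of its speed; a pose out of reach is approached as far as the arm can. A call with a gripper value outside its range is refused whole. The fingers move at their own pace and stop on an object; "newtons" is the grip in N (left out, the last holds). Time passes only in rows, so rows that do not move let the fingers close. It gives the time, the measured TCP pose, the force, the opening and the grip force at its end, in the units of the state.
- get_state(): the state, without advancing time (a new reading comes with each control period).
- viewer.camera(name): name is "scene" or "side" or "wrist"; returns a dict with "pixels" (384x512x3 uint8, red, green, blue), "vfov" (degrees; the focal length in pixels is half the picture's height over the tangent of half this angle, whatever the lens; pixels are square), "cx", "cy" (the principal point, pixels), "rvec" (rotation vector, rad) and "tvec" (3), from world to camera coordinates, as OpenCV has them. Camera axes: x right, y down, z forward; pixel columns grow to the right and rows downward; lengths in m; the calibration is good to about 2 mm. A picture is of the moment at which its call begins. There is no depth.
- job_done(): hands the job in; it is judged then, once.
Trained networks look in the newest picture that a camera, given by its name, has taken for a name from the list of things; names that differ only in an ending like _2 or _b are one class to them, and where a whole thing is asked for, a point or a joint stands for the part that bears it (a point fixed in the world has none). Each returns a list of dicts, best first, with "confidence" (0 to 1); they miss things now and then, are a little off and sometimes report something else, mostly with a low value. They report only what shows in the picture. A call takes as long as a camera call. They do not tell look-alikes from the thing itself.
- spotter.recognise(camera, thing): "position" ([x, y, z] in m, in the coordinates of the camera as it stood for that picture, good to about 4 mm: the middle of the surface that is visible of it).
- spotter.silhouettes(camera, thing): "region" (384x512 bool, what is visible of it).
The state is a dict: "clock": time; "joint_pos": joint angles; "qvel": joint speeds; "joint_efforts": joint torques, N m; "tcp_pos": TCP position; "tool_rot": TCP orientation; "force": force on the tool from outside, world axes, zero at the start; "ft_torque": the same for the moment, N m; "opening": finger opening in m; "grip_force": force on a finger pad.
Only numpy, scipy, OpenCV 4.12 (cv2) and the standard library are available. Lean on these libraries where they do the work, as an engineer would, in place of code of your own. Each camera call takes 0.05 s, during which the arm holds its last target. There are 200 camera calls.

## Task

Switch the griddle on: of the three keys standing in the wooden key block, take the largest (the one with the big square bow), push it fully home into the key switch in front of the griddle, past its sticky pins, and only then turn it a quarter turn clockwise (seen from above) until it stops. The switch springs back, so finish while still gripping the key and holding it turned against the spring. Leave the other two keys, the white cup and the spice jar where they are.

Things in the scene. Friction and masses are not known exactly. Their poses are not given: they have to be found in the camera images.
- key: the largest key, upright, blade down in a slot of the key block. Origin: middle of the underside of its round collar (28 mm across, 4 mm thick); z up. Below: steel blade 28 mm long, 18 mm wide along y, 6 mm thick along x, rounded tip, fits either way round. Above: black square bow 40 mm wide (y), 10 mm thick (x), from 4 to 44 mm over the origin. 50 g. Pinch it across the 10 mm
- key_block: fixed wooden block 50 mm (x) by 180 mm (y), 45 mm high, origin in the middle of its underside. Three slots in its top at y = -55, 0, +55 mm, each 9 mm (x) by 23 mm (y), 36 mm deep. The keys' collars rest on its top, their axes roughly parallel to the block's. Which key stands in which slot varies
- griddle: fixed griddle with the key-switch pod on its robot side. Origin on the counter straight below the switch's axis; x points to the plate, z up. Pod 110 mm (x) by 160 mm (y), top at 56 mm; plate from x = 57 to 289 mm, 290 mm wide, surface at 56 mm, side rims to 72 mm, back rim to 88 mm
- lock_face (a point): centre of the key switch's flat round brass face (about 48 mm across), 60 mm above the counter; axes as the griddle's, not turning with the switch. A flush steel ring surrounds it. The keyway goes straight down here, 19.6 by 7.6 mm (0.8 mm to spare each side of the blade), 36 mm deep, its width along the griddle's y when at rest. Key home = collar on this face, key origin at this point
- lock (a joint): switch angle, rad: 0 at rest, growing clockwise seen from above, hard stop at 1.6. A spring turns it back (0.03 Nm at rest, 0.11 Nm at the stop). The key has about 0.1 rad of play, so it turns that much further than the switch. Two sprung sticky pins reach into the keyway from its flat sides 10 and 18 mm down: a steady push of 5 to 20 N, or a little rocking, passes them
- key_round: smaller key with a round bow 26 mm across and 8 mm thick, top 29 mm above its collar's underside, in another slot; leave it. Origin and axes as for the large key; the same collar.
- key_tee: smaller key with a T-shaped bow 26 mm wide and 8 mm thick, top 26 mm above its collar's underside, in another slot; leave it. Origin and axes as for the large key; the same collar.
- ramekin: white ceramic cup 72 mm across, 42 mm high, on the counter near the robot; origin at the middle of its underside; leave it
- spice_jar: amber glass jar 48 mm across, 90 mm high, beyond the key block; origin at the middle of its underside; leave it
Not all that is in view belongs to the job. What is shaped like the key but red is not meant.

How it is judged:
On the way:
1. the large key is pushed fully home while the switch is still at rest (z of key in the frame of lock_face below 0.004 m and horizontal distance between key and lock_face below 0.005 m and angle between key's own z axis and vertical below 0.12 rad and value of joint lock below 0.35 rad), for 0.1 s.
At the end, for the whole second after the job is handed in: key home (collar within 4 mm of the switch face, 5 mm of its axis, upright within 7 degrees), switch turned at least 1.3 rad (75 degrees) and held so, fingers gripping the key (over 2 N), the other keys, cup and jar within 20 mm of their starts (z of key in the frame of lock_face below 0.004 m and horizontal distance between key and lock_face below 0.005 m and angle between key's own z axis and vertical below 0.12 rad and value of joint lock above 1.3 rad and contact force between the fingers and key above 2 N and distance of each of key_round, key_tee, ramekin, spice_jar from where it was at the start of the episode below 0.02 m); the arm keeps its last pose, push and grip.
It fails at once if the switch is turned while the large key is not fully home (value of joint lock above 0.45 rad and (z of key in the frame of lock_face above 0.006 m or horizontal distance between key and lock_face above 0.01 m)).
It fails at once if another key, the cup or the jar is moved by more than 30 mm (distance of any of key_round, key_tee, ramekin, spice_jar from where it was at the start of the episode above 0.03 m).
It also fails if it takes over 48 s, if anything falls off the work surface, if the arm or the gripper's body presses on something with over 40 N, if the wrist force passes 120 N, or if a joint passes its speed limit or range.

## Working session

There is one attempt and no reset: what is moved stays moved. The work goes in short steps, Python scripts to look and compute and a tool call to move; the robot and the scene stay as the last step left them, time stands still between calls to the robot, and variables do not carry over. Pictures are saved under pics/ and viewed, at most 10 in all, crops included, and the job is handed in when it is done.

Besides the shell and the picture viewer there is one more tool, called after ">>>" as a command line: name --argument value ..., lists and objects as JSON in quotes. play_rows: Moves the arm, as the interface text tells. Its arguments: {"type":"object","properties":{"motion":{"type":"string"},"newtons":{"type":"number"}},"required":["motion"]}

```bash
mkdir -p pics; cat > h.py <<'E'
import numpy as np, cv2
from plant import get_state, viewer, job_done, spotter, robot
def cam(n):
    c=viewer.camera(n); c['R']=cv2.Rodrigues(np.array(c['rvec'],float))[0]; c['t']=np.array(c['tvec'],float).ravel()
    c['f']=c['pixels'].shape[0]/2/np.tan(np.radians(c['vfov'])/2); return c
def w(c,p): return c['R'].T@(np.array(p)-c['t'])
def proj(c,P):
    q=(c['R']@np.atleast_2d(P).T).T+c['t']; return q[:,:2]/q[:,2:]*c['f']+[c['cx'],c['cy']]
def onz(c,px,z):
    d=c['R'].T@np.c_[(np.atleast_2d(px)-[c['cx'],c['cy']])/c['f'],np.ones(len(np.atleast_2d(px)))].T
    o=-c['R'].T@c['t']; return (o[:,None]+d*((z-o[2])/d[2])).T
def save(c,n): cv2.imwrite('pics/'+n,c['pixels'][:,:,::-1])
E
python3 - <<'E'
from h import *
for n in ['scene','side','wrist']:
    c=cam(n); save(c,n+'0.png'); print(n,-c['R'].T@c['t'],c['f'])
    for t in ['key','key_block','griddle','lock','key_round','key_tee','ramekin','spice_jar']:
        print(t,[(np.round(w(c,d['position']),3).tolist(),round(d['confidence'],2)) for d in spotter.recognise(n,t)[:3]])
a=[cv2.imread(f'pics/{n}0.png') for n in ['scene','side','wrist']]
cv2.imwrite('pics/m0.png',np.vstack([np.hstack(a[:2]),np.hstack([a[2],a[2]*0])])[:, :][::1,::1]) 
im=cv2.imread('pics/m0.png'); cv2.imwrite('pics/m0.png',cv2.resize(im,(800,600),interpolation=cv2.INTER_AREA))
print(robot.pinch_z,get_state())
E
```

```text
scene [1.29831493 0.16591339 0.808062  ] 434.51608372917997
key [([0.405, 0.226, 0.058], 0.78), ([0.487, -0.127, 0.061], 0.74), ([0.581, 0.238, 0.053], 0.64)]
key_block [([0.514, 0.282, 0.038], 0.98)]
griddle [([0.667, -0.145, 0.058], 0.74)]
lock [([0.487, -0.128, 0.06], 0.77), ([0.731, 0.303, 0.085], 0.16)]
key_round [([0.492, 0.274, 0.059], 0.53)]
key_tee [([0.501, 0.328, 0.054], 0.57), ([0.495, 0.218, 0.073], 0.22)]
ramekin [([0.357, 0.089, 0.026], 0.69)]
spice_jar [([0.734, 0.305, 0.085], 0.66)]
side [0.31861077 0.67445672 0.50241303] 355.8013914121533
key [([0.574, 0.242, 0.053], 0.93), ([0.487, 0.226, 0.073], 0.84), ([0.406, 0.233, 0.056], 0.7)]
key_block [([0.489, 0.284, 0.055], 0.27)]
griddle [([0.616, -0.1, 0.052], 0.57), ([0.486, 0.227, 0.074], 0.48)]
lock []
key_round [([0.485, 0.278, 0.052], 0.62)]
key_tee [([0.493, 0.331, 0.049], 0.48)]
ramekin [([0.374, 0.079, 0.025], 0.84), ([0.494, 0.33, 0.051], 0.31)]
spice_jar [([0.713, 0.324, 0.06], 0.91)]
wrist [0.54976045 0.0654722  0.37423965] 265.9559495497838
key [([0.561, 0.16, 0.072], 0.8)]
key_block [([0.498, 0.184, 0.034],
[... 177 characters left out ...]
-1.31706427e-05,  8.69085093e-02,  1.75903782e-01,  1.65979210e+00,
        8.31837931e-06,  1.57079684e+00]), 'qvel': array([ 5.36298158e-06,  8.89783726e-04, -7.65796357e-04,  5.89723730e-05,
       -3.30137999e-05,  1.12175875e-03]), 'joint_efforts': array([-1.94707420e-03, -5.20102000e+01,  4.64862943e+01,  1.63152992e-03,
       -1.31852221e-04,  3.23679319e-05]), 'tcp_pos': array([ 5.50002484e-01, -4.87314812e-06,  2.31281433e-01]), 'tool_rot': array([-3.11692249e-06,  7.07111620e-01,  7.07101942e-01,  2.76506215e-06]), 'force': array([ 0.34600216, -0.46255183, -0.31090068]), 'ft_torque': array([-0.0257555 ,  0.02937716,  0.01414355]), 'grip_force': 0.0, 'opening': 0.08531150138360814}
```

View pics/m0.png

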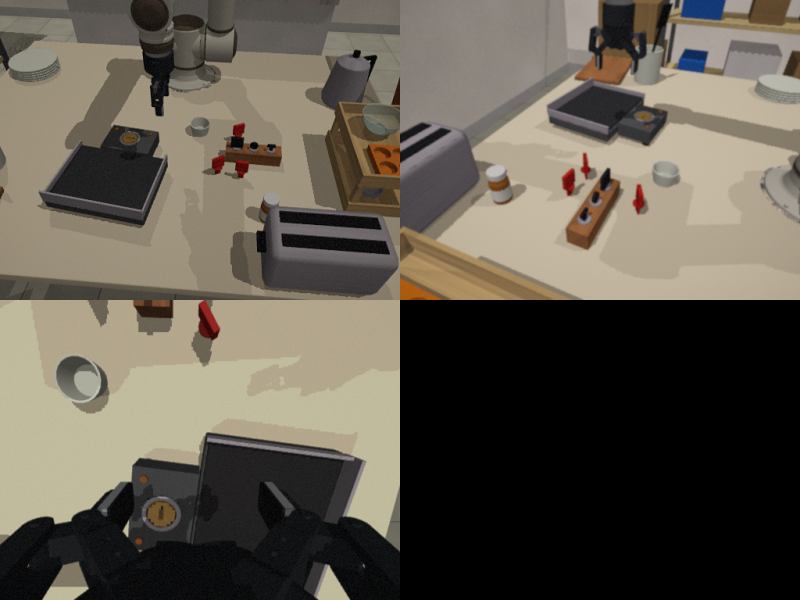

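The scene view shows the black square-bow key in the block's near slot (montage 236,142), with three red decoys around it. The switch is at wrist montage (161,514), and the ramekin and jar are clear of it. Next I'll look closer at the switch and the key.

```bash
python3 - <<'E'
from h import *
c=cam('wrist'); a=c['pixels'][:,:,::-1][190:350,150:310]
s=cam('scene'); p=proj(s,[[.49,.27,.06]])[0].astype(int); b=s['pixels'][:,:,::-1][p[1]-50:p[1]+50,p[0]-65:p[0]+65]
d=cam('side'); q=proj(d,[[.49,.27,.06]])[0].astype(int); e=d['pixels'][:,:,::-1][q[1]-65:q[1]+65,q[0]-65:q[0]+65]
print(p,q)
r=lambda x:cv2.resize(x,(400,300) if x.shape[1]>x.shape[0] else (300,300),interpolation=cv2.INTER_CUBIC)
top=np.hstack([r(b),r(e)]); A=cv2.resize(a,(300,300),interpolation=cv2.INTER_CUBIC)
o=np.zeros((600,700,3),np.uint8);o[:300]=top;o[300:,:300]=A
cv2.imwrite('pics/z1.png',o)
# brass
hsv=cv2.cvtColor(c['pixels'],cv2.COLOR_RGB2HSV); print(hsv[274-8:274+9:4,206-24:206+25:6].tolist())
for n,C in (('scene',s),('side',d)):
    for x in spotter.silhouettes(n,'key'):
        m=x['region'];ys,xs=np.nonzero(m);print(n,x['confidence'],xs.min(),xs.max(),ys.min(),ys.max(),m.sum())
E
```

```text
[322 186] [251 251]
[[[158, 12, 86], [30, 13, 61], [18, 149, 111], [18, 161, 111], [19, 155, 41], [17, 152, 109], [17, 143, 116], [165, 23, 89], [20, 17, 46]], [[158, 11, 92], [0, 41, 25], [19, 159, 114], [17, 147, 116], [17, 147, 64], [18, 151, 115], [19, 158, 108], [19, 140, 80], [150, 12, 85]], [[168, 14, 94], [8, 67, 42], [18, 153, 112], [18, 145, 116], [18, 171, 67], [17, 156, 113], [18, 159, 109], [17, 101, 53], [165, 17, 89]], [[165, 11, 96], [14, 85, 63], [18, 146, 115], [17, 152, 111], [18, 158, 68], [18, 154, 114], [18, 151, 113], [15, 27, 38], [173, 12, 84]], [[0, 4, 66], [173, 12, 86], [19, 156, 116], [18, 153, 113], [17, 145, 111], [18, 161, 114], [19, 154, 109], [165, 12, 87], [30, 16, 48]]]
scene 0.8 295 312 175 192 246
scene 0.77 270 287 199 222 309
scene 0.66 298 313 157 175 240
scene 0.64 301 318 204 227 299
side 0.86 208 224 215 249 426
side 0.76 256 270 215 243 319
side 0.7 298 313 235 273 358
```

View pics/z1.png

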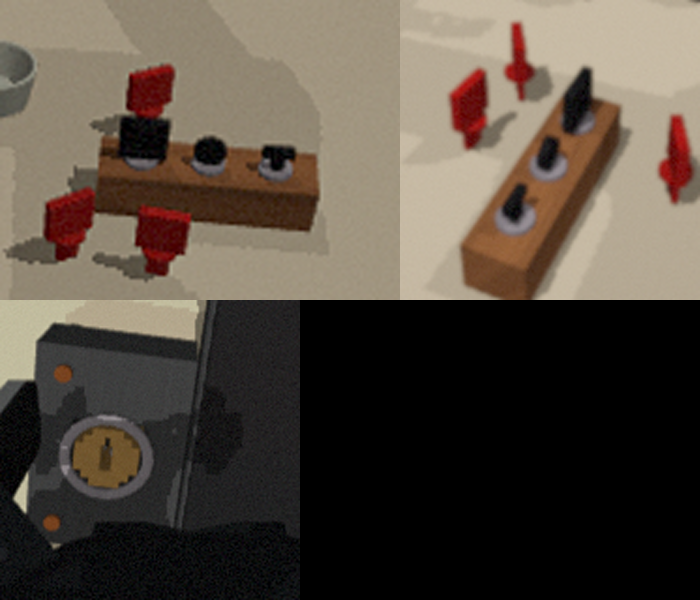

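The crops show the big black key in the near slot (scene about 302,182). The red decoys stand clear on the counter. The brass face is at wrist px (206,273), with the keyway roughly along the image vertical and two orange screws on either side.

```bash
cat >> h.py <<'E'
def lock(c,guess):
    h=cv2.cvtColor(cv2.resize(c['pixels'],None,fx=1,fy=1),cv2.COLOR_RGB2HSV)
    m=((h[...,0]>10)&(h[...,0]<26)&(h[...,1]>95)).astype(np.uint8)
    g=proj(c,[guess])[0]; yy,xx=np.mgrid[:384,:512]
    r=0.028*c['f']/(c['R']@guess+c['t'])[2]
    m[(xx-g[0])**2+(yy-g[1])**2>(1.5*r)**2]=0
    k,l,s,ce=cv2.connectedComponentsWithStats(m); i=1+np.argmax(s[1:,4])
    cn=max(cv2.findContours((l==i).astype(np.uint8),cv2.RETR_EXTERNAL,cv2.CHAIN_APPROX_NONE)[0],key=len)
    e=cv2.fitEllipse(cv2.convexHull(cn)); return e,onz(c,[e[0]],.060)[0]
E
python3 - <<'E'
from h import *
c=cam('wrist'); g=np.array([.487,-.128,.06])
print(lock(c,g)); s=cam('scene'); print(lock(s,g)); 
h=cv2.cvtColor(c['pixels'],cv2.COLOR_RGB2HSV)
m=((h[...,0]<14)&(h[...,1]>150)&(h[...,2]>80)).astype(np.uint8)
k,l,st,ce=cv2.connectedComponentsWithStats(m)
for i in range(1,k):
    if st[i,4]>15: print(st[i,4],ce[i],onz(c,[ce[i]],.058))
# dark key in scene & side: top corners
d=cam('side'); e=None
for C,(x0,x1,y0,y1) in ((s,(280,325,165,205)),(d,(270,315,200,280))):
    v=C['pixels'].max(2)
    m=np.zeros(v.shape,np.uint8); m[y0:y1,x0:x1]=v[y0:y1,x0:x1]<32
    k,l,st,ce=cv2.connectedComponentsWithStats(m); i=1+np.argmax(st[1:,4]); print(st[i],ce[i])
    cn=cv2.findContours((l==i).astype(np.uint8),cv2.RETR_EXTERNAL,cv2.CHAIN_APPROX_SIMPLE)[0][0]
    print(cv2.approxPolyDP(cn,2,True)[:,0].tolist())
    print(proj(C,[[.487,.227,.089],[.487,.227,.045],[.485,.207,.089],[.489,.247,.089]]).round().tolist())
E
```

```text
(((206.16314697265625, 273.3400573730469), (33.288063049316406, 37.15971755981445), 101.11033630371094), array([ 0.49027842, -0.13062477,  0.06      ]))
(((165.75897216796875, 176.39279174804688), (12.784406661987305, 19.816001892089844), 82.92855072021484), array([ 0.49042815, -0.13033144,  0.06      ]))
39 [176.15384615   3.12820513] [[0.47251196 0.18301131 0.058     ]]
39 [200.69230769   4.        ] [[0.4978304  0.18222341 0.058     ]]
22 [213.27272727   5.63636364] [[0.51078462 0.1807483  0.058     ]]
379 [267.47493404  20.65435356] [[0.56712213 0.16703117 0.058     ]]
96 [259.35416667  38.20833333] [[0.55875423 0.15055319 0.058     ]]
63 [183.14285714 228.88888889] [[ 0.46322836 -0.06777638  0.058     ]]
55 [176.83636364 308.52727273] [[ 0.44655403 -0.18732206  0.058     ]]
[295 175  17  15 205] [302.89756098 181.8097561 ]
[[297, 175], [295, 188], [309, 189], [311, 177]]
[[307.0, 176.0], [305.0, 189.0], [299.0, 175.0], [315.0, 177.0]]Traceback (most recent call last):
  File "<stdin>", line 14, in <module>
    return _wrapfunc(a, 'argmax', axis=axis, out=out, **kwds)
    return bound(*args, **kwds)
ValueError: attempt to get argmax of an empty sequence
```

>>> play_rows --motion "-0.006 0.022 0 0 0 10 1;-0.006 0.022 0 0 0 10 1;-0.006 0.022 0 0 0 10 1;-0.006 0.022 0 0 0 10 1;-0.006 0.022 0 0 0 10 1;-0.006 0.022 0 0 0 10 1;-0.006 0.022 0 0 0 10 1;-0.006 0.022 0 0 0 10 1;-0.006 0.022 0 0 0 10 1;-0.006 0.022 0 0 0 10 1" --newtons 40

```text
clock: 3.0
tcp_pos: [0.4897, 0.2207, 0.2313]
tool_rot: [0.0, -0.09, 0.996, 0.0]
force: [-0.3, 0.0, -0.6]
opening: 0.0853
grip_force: 0.0
```

```bash
python3 -c "
from h import *
s=get_state();print(s['joint_pos'],s['tcp_pos'],s['tool_rot'])"
```

```text
[ 4.23413159e-01  5.58586460e-02  1.43134543e-01  1.65796810e+00
 -2.02281169e-05  2.43137761e-01] [0.48974267 0.2207073  0.23132865] [ 5.25056592e-05 -9.00156890e-02  9.95940346e-01  7.47388747e-06]
```

>>> play_rows --motion "0 0 0 0 0 10 1;0 0 0 0 0 10 1;0 0 0 0 0 10 1;0 0 0 0 0 10 1;0 0 0 0 0 10 1;0 0 -0.01 0 0 10 1;0 0 -0.01 0 0 10 1;0 0 0 0 0 5 1;0 0 0 0 0 0 1"

```text
clock: 4.12
tcp_pos: [0.49, 0.22, 0.2112]
tool_rot: [-0.0, -0.675, 0.738, 0.0]
force: [0.2, -0.0, 0.4]
opening: 0.0851
grip_force: 0.0
```

```bash
python3 - <<'E'
from h import *
s=get_state();print(s['joint_pos'],s['tcp_pos'],s['tool_rot'])
c=cam('wrist'); save(c,'w2.png')
for t in ['key','key_round','key_tee']:
    print(t,[(np.round(w(c,d['position']),3).tolist(),round(d['confidence'],2)) for d in spotter.recognise('wrist',t)])
print(proj(c,[[.488,.222,.089]]))
E
```

```text
[ 4.21990294e-01  4.92047057e-02  9.71850322e-02  1.61891537e+00
  2.74140918e-05 -1.06081188e+00] [0.48995677 0.21998048 0.21123265] [-6.15480292e-05 -6.75321905e-01  7.37523098e-01  3.47934001e-05]
key [([0.564, 0.162, 0.07], 0.98), ([0.408, 0.222, 0.068], 0.64), ([0.578, 0.229, 0.063], 0.62), ([0.492, 0.216, 0.089], 0.58)]
key_round [([0.488, 0.267, 0.049], 0.9)]
key_tee [([0.49, 0.329, 0.047], 0.89)]
[[252.10765126 189.49153074]]
```

View pics/w2.png

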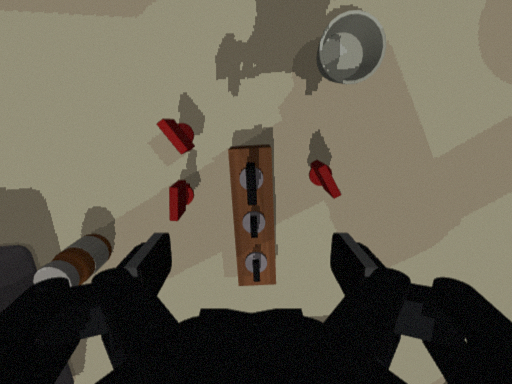

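The wrist view shows the big key's bow at (251,183), with the small keys at (253,224) and (256,265). The decoys are outside the finger paths. Next I'll measure the bow precisely.

```bash
python3 - <<'E'
from h import *
c=cam('wrist'); v=c['pixels'].max(2).astype(int)
roi=np.zeros(v.shape,np.uint8); roi[155:212,235:270]=(v[155:212,235:270]<30)
k,l,st,ce=cv2.connectedComponentsWithStats(roi); i=1+np.argmax(st[1:,4]); print(st[i],ce[i])
ys,xs=np.nonzero(l==i)
for y in range(158,210,4): print(y,v[y,242:262].tolist())
pts=onz(c,np.c_[xs,ys],.089); print(cv2.minAreaRect((pts[:,:2]*1000).astype(np.float32)))
# collar
# block edges
hs=cv2.cvtColor(c['pixels'],cv2.COLOR_RGB2HSV); m=((hs[...,0]>3)&(hs[...,0]<14)&(hs[...,1]>120)).astype(np.uint8); m[:, :220]=0; m[:,285:]=0
ys,xs=np.nonzero(cv2.morphologyEx(m,cv2.MORPH_CLOSE,np.ones((15,15)))); p=onz(c,np.c_[xs,ys],.045)
print(cv2.minAreaRect((p[:,:2]*1000).astype(np.float32)))
print(proj(c,[[.492,.219,.089],[.492,.219,.049]]))
E
```

```text
[246 162  11  43 371] [251.11320755 182.66037736]
158 [94, 93, 92, 86, 85, 53, 49, 46, 52, 48, 44, 49, 46, 48, 43, 48, 53, 77, 81, 82]
162 [97, 92, 89, 93, 68, 44, 29, 20, 26, 14, 18, 11, 31, 48, 51, 50, 54, 82, 81, 82]
166 [93, 93, 91, 79, 26, 8, 14, 14, 2, 15, 11, 1, 4, 35, 45, 51, 49, 83, 82, 82]
170 [64, 93, 105, 75, 29, 13, 11, 8, 6, 9, 14, 14, 22, 34, 58, 61, 62, 89, 63, 77]
174 [104, 106, 104, 97, 35, 13, 18, 2, 16, 13, 23, 0, 16, 28, 50, 55, 54, 52, 63, 96]
178 [100, 100, 98, 103, 43, 7, 10, 2, 19, 17, 20, 13, 6, 19, 56, 53, 62, 58, 60, 96]
182 [102, 104, 102, 99, 58, 25, 18, 7, 15, 16, 18, 14, 23, 12, 45, 55, 58, 96, 99, 100]
186 [94, 101, 103, 103, 72, 32, 18, 25, 16, 9, 16, 14, 16, 15, 31, 56, 101, 101, 87, 74]
190 [92, 89, 90, 92, 93, 34, 15, 16, 23, 0, 16, 26, 16, 11, 30, 82, 84, 80, 75, 76]
194 [90, 85, 93, 90, 97, 45, 22, 23, 17, 24, 19, 17, 13, 7, 33, 82, 84, 81, 79, 76]
198 [89, 86, 91, 86, 92, 57, 21, 15, 8, 18, 21, 13, 21, 11, 24, 90, 87, 80, 80, 75]
202 [87, 87, 87, 92, 93, 67, 22, 11, 9, 7, 23, 11, 16, 19, 25, 68, 86, 90, 83, 80]
206 [93, 88, 89, 89, 92, 92, 94, 94, 97, 92, 63, 55, 49, 47, 43, 54, 53, 71, 84, 83]
((488.4654235839844, 215.65902709960938), (44.322078704833984, 9.349635124206543), 87.9968032836914)
((505.2171630859375, 355.73052978515625), (351.0779724121094, 90.91011047363281), 87.68157958984375)
[[248.1038121  186.88706041]
 [248.3804686  178.80310478]]
```

>>> play_rows --motion "-0.0015 -0.002 0 0 0 3 0.1;0 0 -0.02 0 0 0 0.1;0 0 -0.04 0 0 0 0.1;0 0 -0.04 0 0 0 0.1;0 0 -0.03 0 0 0 0.1;0 0 -0.02 0 0 0 0.1;0 0 -0.007 0 0 0 0.1;0 0 0 0 0 0 0.1" --newtons 40

```text
clock: 5.38
tcp_pos: [0.4885, 0.218, 0.0545]
tool_rot: [-0.0, -0.695, 0.719, 0.0]
force: [0.0, 0.2, -0.4]
opening: 0.0468
grip_force: 0.0
```

>>> play_rows --motion "0 0 0 0 0 0 -1;0 0 0 0 0 0 -1;0 0 0 0 0 0 -1;0 0 0 0 0 0 -1;0 0 0 0 0 0 -1;0 0 0 0 0 0 -1" --newtons 40

```text
clock: 6.12
tcp_pos: [0.489, 0.2182, 0.0552]
tool_rot: [0.001, -0.695, 0.719, -0.0]
force: [-0.6, -0.4, 5.8]
opening: 0.0099
grip_force: 40.7
```

>>> play_rows --motion "0 0 0.005 0 0 0 -1;0 0 0.015 0 0 0 -1;0 0 0.03 0 0 0 -1;0 0 0.03 0 0 0 -1;0 0 0.02 0 0 0 -1;0 -0.03 0 0 0 -1 -1;0 -0.05 0 0 0 -1 -1;0 -0.05 0 0 0 -1 -1;0 -0.05 0 0 0 -1 -1;0 -0.04 0 0 0 -1 -1" --newtons 80

```text
clock: 7.38
tcp_pos: [0.4883, -0.0037, 0.1553]
tool_rot: [0.0, -0.662, 0.749, -0.0]
force: [1.0, -0.8, -0.5]
opening: 0.009
grip_force: 78.3
```

```bash
python3 - <<'E'
from h import *
s=get_state();print(s['joint_pos'],s['tcp_pos'],s['tool_rot'],s['opening'],s['grip_force'])
o=np.zeros((600,800,3),np.uint8)
c=cam('wrist');im=c['pixels'][:,:,::-1]; print(lock(c,np.array([.4903,-.1306,.06])))
o[:300,:400]=cv2.resize(im,(400,300),interpolation=cv2.INTER_AREA)
p=proj(c,[s['tcp_pos']])[0].astype(int);print(p)
C=im[max(0,p[1]-60):p[1]+60,p[0]-80:p[0]+80]; C=cv2.resize(C,(400,300)); o[:300,400:]=C
for j,n in enumerate(['scene','side']):
    q=cam(n); p=proj(q,[s['tcp_pos']])[0].astype(int);print(n,p)
    C=q['pixels'][:,:,::-1][p[1]-45:p[1]+45,p[0]-60:p[0]+60]; o[300:,400*j:400*j+400]=cv2.resize(C,(400,300),interpolation=cv2.INTER_CUBIC)
cv2.imwrite('pics/g3.png',o)
E
```

```text
[-7.61162347e-03 -7.64042835e-02 -1.34883761e-01  1.51158484e+00
 -6.73503225e-05 -1.45509218e+00] [ 0.48825679 -0.00373569  0.15529095] [ 2.49915842e-04 -6.62191960e-01  7.49334153e-01 -2.69509010e-04] 0.00900015861732657 78.29851984977722
(((228.18495178222656, 42.79922103881836), (61.55363082885742, 70.0233383178711), 172.75120544433594), array([ 0.49016242, -0.13191706,  0.06      ]))
[249 238]
scene [212 149]
side [302 135]
```

View pics/g3.png

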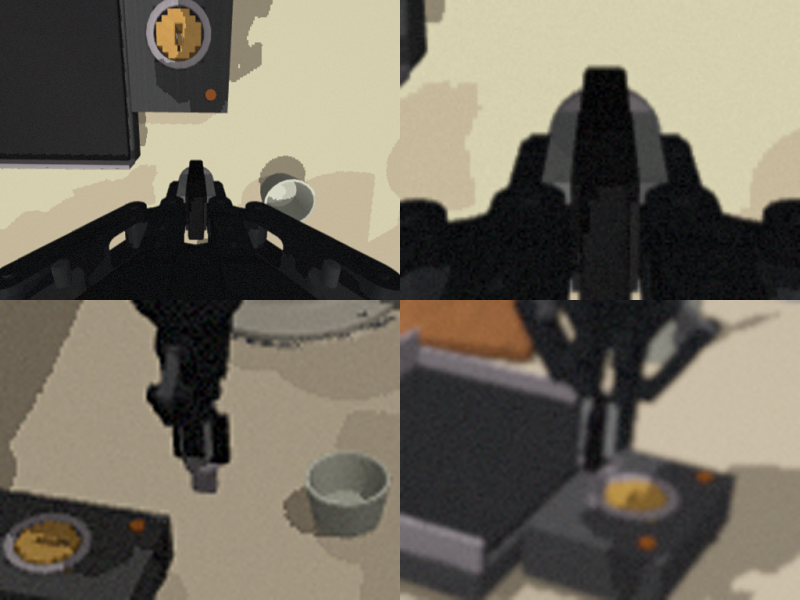

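The key is held upright between the pads: bow edge at wrist crop (605,67), collar arc at about (605,87). The switch is at wrist (228,43). Next I'll calculate the key's offset in the hand and the griddle yaw.

```bash
python3 - <<'E'
from h import *
from scipy.spatial.transform import Rotation as Ro
s=get_state();q=s['tool_rot'];R=Ro.from_quat([q[1],q[2],q[3],q[0]]).as_matrix(); print(R.round(3))
c=cam('wrist'); T=np.array(s['tcp_pos']); yw=np.degrees(np.arctan2(R[1,1],R[0,1]));print('closing dir',yw)
ux=R[:,1]*np.sign(R[0,1]); uy=np.cross([0,0,1],ux)
for o in (-.003,0,.003):
    k=T+uy*o-[0,0,.0098]
    print(o,proj(c,[k-uy*.02+[0,0,.004],k-uy*.014,k-uy*.014+[0,0,.004],k-uy*.014-[0,0,0]+ux*.0]).round(1).tolist())
v=c['pixels'].max(2); print(v[196:222,249].tolist()); print(v[196:222,252].tolist()); print(v[196:222,241].tolist()); print(v[210,230:270].tolist()); print(v[206,230:270].tolist())
h=cv2.cvtColor(c['pixels'],cv2.COLOR_RGB2HSV)
print('screw'); m=((h[...,0]<14)&(h[...,1]>150)&(h[...,2]>80)).astype(np.uint8)
k,l,st,ce=cv2.connectedComponentsWithStats(m)
for i in range(1,k):
    if st[i,4]>25: print(st[i,4],ce[i],onz(c,[ce[i]],.058))
# pod / plate edges for yaw
g=cv2.GaussianBlur(c['pixels'].max(2),(3,3),0); 
L=cv2.HoughLinesP(cv2.Canny(g,30,80),1,np.pi/720,30,minLineLength=40,maxLineGap=6)
for x in L[:,0]:
    if max(x[1],x[3])<205:
        P=onz(c,[x[:2],x[2:]],.056); d=P[1]-P[0]; print(x,P[:,:2].round(3).tolist(),(np.degrees(np.arctan2(d[1],d[0]))%90).round(1))
E
```

```text
[[-0.125 -0.992  0.001]
 [-0.992  0.125  0.   ]
 [-0.    -0.001 -1.   ]]
closing dir 172.82176119580578
-0.003 [[249.9, 197.4], [249.9, 205.1], [249.9, 207.2], [249.9, 205.1]]
0 [[249.9, 202.3], [249.9, 209.9], [249.9, 212.0], [249.9, 209.9]]
0.003 [[249.9, 207.2], [249.9, 214.6], [249.9, 216.8], [249.9, 214.6]]
[214, 214, 215, 215, 214, 211, 213, 215, 150, 66, 14, 4, 17, 8, 4, 10, 10, 11, 6, 8, 5, 12, 10, 10, 9, 13]
[214, 214, 214, 214, 216, 216, 215, 216, 151, 67, 14, 14, 10, 17, 10, 14, 16, 4, 11, 18, 8, 6, 18, 6, 5, 19]
[210, 216, 213, 214, 213, 214, 214, 214, 214, 218, 215, 213, 212, 213, 213, 212, 186, 136, 79, 48, 47, 42, 39, 34, 33, 30]
[216, 214, 211, 215, 212, 214, 214, 213, 211, 214, 215, 213, 90, 13, 4, 17, 18, 12, 4, 4, 11, 9, 10, 4, 8, 9, 2, 12, 6, 74, 208, 218, 214, 214, 211, 211, 214, 212, 213, 212]
[214, 214, 213, 213, 211, 213, 213, 214, 213, 213, 214, 215, 182, 76, 17, 14, 15, 13, 14, 14, 18, 16, 14, 16, 15, 9, 17, 17, 51, 148, 213, 216, 212, 217, 215, 215, 219, 215, 211, 213]
screw
156 [269.20512821 120.62820513] [[ 0.46360897 -0.06735281  0.058     ]]
[159   0 172 189] [[0.54, -0.17], [0.561, -0.017]] 82.3
[157  67 161 121] [[0.552, -0.122], [0.558, -0.079]] 82.3
[149   0 162 174] [[0.548, -0.171], [0.567, -0.032]] 82.1
[  0 204 105 204] [[0.726, -0.023], [0.627, -0.011]] 82.8
[163 143 290 144] [[0.56, -0.06], [0.447, -0.045]] 82.4
[291 143 295  45] [[0.446, -0.046], [0.436, -0.124]] 82.7
[176 144 179 199] [[0.549, -0.058], [0.556, -0.007]] 81.9
```

>>> play_rows --motion "0.0018 -0.03 0 0 0 -0.5 -1;0 -0.04 0 0 0 0 -1;0 -0.04 -0.01 0 0 0 -1;0 -0.0188 -0.02 0 0 0 -1;0 0 -0.015 0 0 0 -1;0 0 0 0 0 0 -1"

```text
clock: 8.32
tcp_pos: [0.4898, -0.1295, 0.1083]
tool_rot: [-0.0, -0.66, 0.751, 0.001]
force: [-0.4, 0.2, -1.0]
opening: 0.0094
grip_force: 78.3
```

```bash
python3 - <<'E'
from h import *
s=get_state();T=s['tcp_pos'];print(s['joint_pos'],T,s['tool_rot'],s['force'])
o=np.zeros((600,800,3),np.uint8)
for j,(n,a,b) in enumerate([('wrist',80,60),('scene',40,30),('side',40,30)]):
    q=cam(n); p=proj(q,[[.4903,-.1313,.065]])[0].astype(int)
    if n=='wrist': print(lock(q,np.array([.4903,-.1313,.06])))
    print(n,p,proj(q,[[.4903,-.1313,.060],T-[0,0,.038],T-[0,0,.0098]]).round(1).tolist())
    C=q['pixels'][:,:,::-1][max(0,p[1]-b):p[1]+b,p[0]-a:p[0]+a]; y,x=300*(j//2),400*(j%2); o[y:y+300,x:x+400]=cv2.resize(C,(400,300),interpolation=cv2.INTER_CUBIC)
cv2.imwrite('pics/l4.png',o)
E
```

```text
[-2.58673893e-01 -2.55649232e-02 -1.76539578e-01  1.42198253e+00
  3.39043036e-04 -1.69966882e+00] [ 0.48982992 -0.12951007  0.10832467] [-4.61857480e-04 -6.59758054e-01  7.51477288e-01  9.91337776e-04] [-0.38035706  0.20990707 -0.96376581]
(((249.14999389648438, 206.96881103515625), (63.50514602661133, 66.46231842041016), 90.38553619384766), array([ 0.48991429, -0.1328671 ,  0.06      ]))
wrist [248 211] [[248.9, 209.0], [249.8, 215.8], [249.9, 231.4]]
scene [165 174] [[165.4, 176.3], [165.6, 173.2], [164.0, 164.8]]
side [312 146] [[312.4, 147.9], [312.8, 144.7], [314.0, 134.7]]
```

View pics/l4.png

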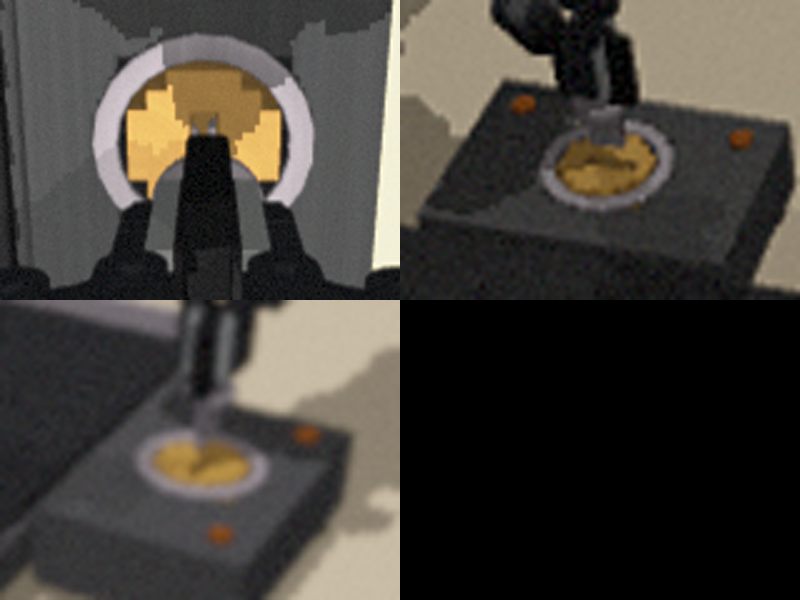

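The wrist crop shows the blade tip at about (205,125), close above the keyway. In the side and scene crops the key stands just behind the slot, on the +y side. The arm is 3 mm short in y, as measured. Next I'll fit the steel ring for an accurate centre.

```bash
cat >> h.py <<'E'
def ring(c,g,angs,lo,hi):
    from scipy.optimize import least_squares
    from scipy.ndimage import map_coordinates
    im=cv2.GaussianBlur(c['pixels'].astype(np.float32).mean(2),(3,3),0)
    r=np.arange(lo,hi,.0002); P=[]
    for a in np.radians(angs):
        X=np.c_[g[0]+r*np.cos(a),g[1]+r*np.sin(a),0*r+.06]; q=proj(c,X)
        v=map_coordinates(im,[q[:,1],q[:,0]],order=1,mode='nearest'); d=np.gradient(v); i=np.argmin(d)
        if d[i]<-2 and 3<i<len(r)-3: P.append(X[i,:2])
    P=np.array(P); s=least_squares(lambda p:np.hypot(*(P-p[:2]).T)-p[2],[g[0],g[1],.03],loss='soft_l1',f_scale=.0004)
    return s.x,len(P),np.std(s.fun)
E
python3 - <<'E'
from h import *
s=get_state();T=s['tcp_pos'];print(T)
g=[.4900,-.1315]
for n in ['wrist','scene','side']:
    c=cam(n)
    for A in ([*range(175,365,4)],[*range(0,360,4)]):
        print(n,ring(c,g,A,.025,.038))
    if n=='wrist':
        v=c['pixels'].max(2); print(v[192:222,249].tolist()); print(v[200:216,[246,248,250,252]].T.tolist()); print(v[212,236:264].tolist())
        R=c['R']
        uy=np.array([.134,.991,0])
        for o in (0,.0015,.003):
            k=T+uy*o-[0,0,.0098]; print(o,proj(c,[k-uy*.02+[0,0,.004],k-uy*.014,k-uy*.009-[0,0,.024],k-[0,0,.028]]).round(1).tolist())
E
```

```text
[ 0.49073774 -0.12989289  0.11013723]
wrist (array([ 0.49009247, -0.13193633,  0.03326106]), 48, np.float64(0.00022804980398577113))
wrist (array([ 0.49003463, -0.13212952,  0.03315208]), 74, np.float64(0.0015919785723655026))
[154, 153, 152, 139, 129, 129, 126, 127, 127, 127, 123, 116, 77, 36, 18, 15, 9, 13, 6, 24, 17, 5, 19, 19, 10, 16, 21, 18, 22, 7]
[[101, 106, 113, 123, 92, 35, 19, 17, 14, 11, 20, 22, 16, 25, 16, 5], [131, 106, 107, 116, 90, 42, 13, 17, 11, 14, 15, 12, 23, 27, 24, 16], [128, 130, 129, 127, 90, 45, 11, 5, 23, 14, 12, 18, 25, 8, 23, 22], [115, 108, 115, 127, 90, 41, 13, 12, 11, 21, 16, 21, 16, 16, 24, 10]]
[228, 229, 229, 233, 230, 200, 79, 21, 11, 16, 16, 17, 23, 17, 25, 22, 16, 19, 17, 22, 19, 16, 10, 74, 216, 244, 245, 242]
0 [[250.1, 202.3], [250.1, 209.9], [250.1, 205.7], [250.0, 215.9]]
0.0015 [[250.1, 204.8], [250.0, 212.2], [250.1, 207.7], [250.0, 217.9]]
0.003 [[250.1, 207.2], [250.0, 214.6], [250.1, 209.8], [250.0, 219.8]]
scene (array([ 0.49214505, -0.1323188 ,  0.02993084]), 10, np.float64(0.0006288759667520812))
scene (array([ 0.49072913, -0.12996404,
[... 434 characters left out ...]
ctor_fun = VectorFunction(
        fun_wrapped,
    ...<6 lines>...
        workers=workers
    )
    self._update_fun()
    ~~~~~~~~~~~~~~~~^^
    self.f = self.fun_wrapped(xp_copy(self.x))
             ~~~~~~~~~~~~~~~~^^^^^^^^^^^^^^^^^
    return np.atleast_1d(self.fun(x))
                         ~~~~~~~~^^^
    return self.f(x, *self.args, **self.kwargs)
           ~~~~~~^^^^^^^^^^^^^^^^^^^^^^^^^^^^^^
  File "h.py", line 31, in <lambda>
    P=np.array(P); s=least_squares(lambda p:np.hypot(*(P-p[:2]).T)-p[2],[g[0],g[1],.03],loss='soft_l1',f_scale=.0004)
                                                       ~^~~~~~
ValueError: operands could not be broadcast together with shapes (0,) (2,)
```

>>> play_rows --motion "0 -0.002 0 0 0 0 -1;0 0 0 0 0 0 -1;0 0 0 0 0 0 -1;0 0 0 0 0 0 -1"

```text
clock: 9.12
tcp_pos: [0.4903, -0.1328, 0.1093]
tool_rot: [-0.0, -0.659, 0.752, 0.0]
force: [-0.7, -0.9, -0.6]
opening: 0.009
grip_force: 78.3
```

```bash
python3 - <<'E'
from h import *
c=cam('wrist');s=get_state();T=s['tcp_pos'];print(T,s['force'],s['ft_torque'],s['tool_rot'])
print(ring(c,[.49,-.132],[*range(175,365,4)],.025,.038))
v=c['pixels'].max(2);print(v[198:212,[248,250,252]].T.tolist())
uy=np.array([.134,.991,0])
for o in (0,.0015): print(proj(c,[T+uy*o-[0,0,.0058]-uy*.02]))
E
```

```text
[ 0.49026923 -0.13284144  0.10924902] [-0.52103497  1.15856082 -0.33944334] [-0.01697195 -0.04050612  0.00071315] [-1.56856693e-05 -6.59298511e-01  7.51881289e-01  2.36660755e-05]
(array([ 0.49009821, -0.13207769,  0.03311571]), 48, np.float64(0.00019558857203561683))
[[150, 145, 128, 127, 128, 128, 93, 53, 0, 14, 17, 11, 17, 19], [148, 142, 131, 124, 129, 127, 93, 42, 12, 13, 17, 12, 9, 21], [154, 135, 130, 130, 129, 115, 77, 38, 17, 0, 22, 18, 13, 19]]
[[250.00846312 202.33488923]]
[[250.00055311 204.7840145 ]]
```

>>> play_rows --motion "-0.0003 -0.0002 -0.005 0 0 0 -1;0 0 -0.004 0 0 0 -1;0 0 -0.003 0 0 0 -1;0 0 -0.002 0 0 0 -1;0 0 -0.002 0 0 0 -1;0 0 0 0 0 0 -1"

```text
clock: 9.93
tcp_pos: [0.4899, -0.133, 0.0932]
tool_rot: [-0.0, -0.659, 0.752, 0.0]
force: [1.1, 0.2, -0.5]
opening: 0.0089
grip_force: 78.3
```

>>> play_rows --motion "0 0 -0.003 0 0 0 -1;0 0 -0.003 0 0 0 -1;0 0 -0.003 0 0 0 -1;0 0 -0.002 0 0 0 -1;0 0 0 0 0 0 -1"

```text
clock: 10.55
tcp_pos: [0.4898, -0.133, 0.0821]
tool_rot: [-0.0, -0.659, 0.752, 0.0]
force: [-2.2, 1.2, 1.7]
opening: 0.0088
grip_force: 78.9
```

>>> play_rows --motion "0 0 -0.003 0 0 0 -1;0 0 -0.003 0 0 0 -1;0 0 -0.003 0 0 0 -1;0 0 -0.002 0 0 0 -1;0 0 0 0 0 0 -1"

```text
clock: 11.18
tcp_pos: [0.4906, -0.1328, 0.071]
tool_rot: [0.001, -0.659, 0.752, -0.0]
force: [5.2, 1.9, -2.7]
opening: 0.0089
grip_force: 78.0
```

>>> play_rows --motion "0 0 -0.001 0 0 0 -1;0 0 -0.001 0 0 0 -1;0 0 0 0 0 0 -1;0 0 0 0 0 0 -1"

```text
clock: 11.68
tcp_pos: [0.4907, -0.133, 0.0702]
tool_rot: [0.001, -0.659, 0.752, -0.001]
force: [2.6, 3.2, 7.7]
opening: 0.009
grip_force: 79.7
```

```bash
python3 - <<'E'
from h import *
s=get_state();T=s['tcp_pos'];print(T,s['force'],s['ft_torque'])
o=np.zeros((600,800,3),np.uint8)
for j,(n,a,b) in enumerate([('wrist',80,60),('scene',40,30),('side',40,30)]):
    q=cam(n); p=proj(q,[[.4901,-.132,.07]])[0].astype(int)
    C=q['pixels'][:,:,::-1][max(0,p[1]-b):p[1]+b,p[0]-a:p[0]+a]; y,x=300*(j//2),400*(j%2); o[y:y+300,x:x+400]=cv2.resize(C,(400,300),interpolation=cv2.INTER_CUBIC)
    if n=='wrist': v=q['pixels'].max(2);print(v[196:214,250].tolist())
cv2.imwrite('pics/l5.png',o)
E
```

```text
[ 0.49068559 -0.13298836  0.07023173] [2.6130606  3.20326179 7.69807946] [ 0.45005858 -0.55098183  0.02088107]
[99, 109, 132, 150, 155, 154, 154, 156, 105, 43, 13, 20, 19, 16, 23, 16, 16, 13]
```

View pics/l5.png

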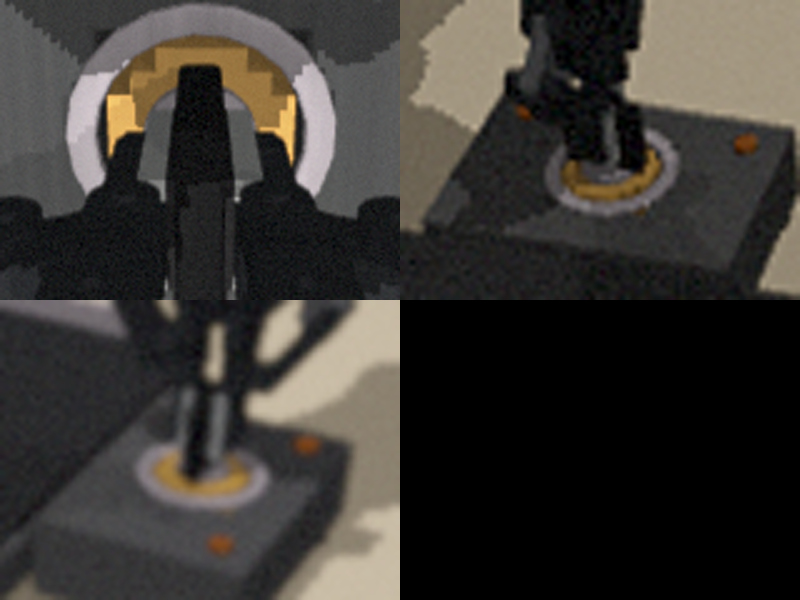

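The collar now sits on or just above the brass face in all three views, and the key hasn't slipped in the grip. I'll press a little further to seat it.

>>> play_rows --motion "0 0 -0.001 0 0 0 -1;0 0 -0.001 0 0 0 -1;0 0 0 0 0 0 -1;0 0 0 0 0 0 -1"

```text
clock: 12.32
tcp_pos: [0.4908, -0.133, 0.0701]
tool_rot: [0.001, -0.659, 0.752, -0.001]
force: [-3.5, 2.9, 23.0]
opening: 0.0092
grip_force: 82.2
```

The key is home: stiff contact at 23 N with the blade 28 mm down. Now the clockwise turn, moving the TCP around the key axis.

>>> play_rows --motion "0 0 0.0005 0 0 -5 -1;0 0.0001 0 0 0 -8 -1;0 0.0002 0 0 0 -8 -1;-0.0001 0.0002 0 0 0 -8 -1;-0.0001 0.0002 0 0 0 -8 -1" --newtons 90

```text
clock: 12.95
tcp_pos: [0.4899, -0.1326, 0.0701]
tool_rot: [0.0, -0.385, 0.923, -0.001]
force: [-5.2, 0.6, 21.4]
opening: 0.0087
grip_force: 88.4
```

>>> play_rows --motion "-0.0001 0.0002 0 0 0 -8 -1;-0.0001 0.0002 0 0 0 -8 -1;-0.0001 0.0001 0 0 0 -8 -1;-0.0002 0.0001 0 0 0 -8 -1;-0.0002 0.0001 0 0 0 -8 -1;0 0 0 0 0 -8 -1;0 0 0 0 0 -5 -1;0 0 0 0 0 -3 -1;0 0 0 0 0 0 -1;0 0 0 0 0 0 -1"

```text
clock: 14.2
tcp_pos: [0.4893, -0.1315, 0.0701]
tool_rot: [0.001, 0.091, 0.996, -0.0]
force: [-5.1, 4.5, 21.3]
opening: 0.0086
grip_force: 88.5
```

```bash
python3 - <<'E'
from h import *
s=get_state();T=s['tcp_pos'];print(T,s['force'],s['ft_torque'],s['tool_rot'],s['joint_pos'],s['opening'],s['clock'])
o=np.zeros((600,800,3),np.uint8)
for j,(n,a,b) in enumerate([('wrist',80,60),('scene',40,30),('side',40,30)]):
    q=cam(n); p=proj(q,[[.4901,-.132,.07]])[0].astype(int)
    C=q['pixels'][:,:,::-1][max(0,p[1]-b):p[1]+b,p[0]-a:p[0]+a]; y,x=300*(j//2),400*(j%2); o[y:y+300,x:x+400]=cv2.resize(C,(400,300),interpolation=cv2.INTER_CUBIC)
    for t in ['key_round','key_tee','ramekin','spice_jar']:
        print(n,t,[np.round(w(q,d['position']),3).tolist() for d in spotter.recognise(n,t)[:1]])
cv2.imwrite('pics/l6.png',o)
E
```

```text
[ 0.48928254 -0.13154801  0.07012903] [-5.08876704  4.46617868 21.25491522] [0.79154046 1.16364526 0.14463452] [ 8.62623576e-04  9.13998284e-02  9.95813900e-01 -6.28569807e-05] [-2.62743716e-01 -1.86918743e-02 -2.43771116e-01  1.34399564e+00
  1.70073132e-04 -7.96883672e-02] 0.00858393841295198 14.2
wrist key_round []
wrist key_tee []
wrist ramekin [[0.385, 0.062, 0.004]]
wrist spice_jar []
scene key_round [[0.512, 0.269, 0.043]]
scene key_tee []
scene ramekin [[0.357, 0.092, 0.026]]
scene spice_jar [[0.734, 0.303, 0.086]]
side key_round [[0.486, 0.281, 0.055]]
side key_tee [[0.492, 0.33, 0.052]]
side ramekin [[0.375, 0.077, 0.028]]
side spice_jar [[0.71, 0.324, 0.059]]
```

View pics/l6.png

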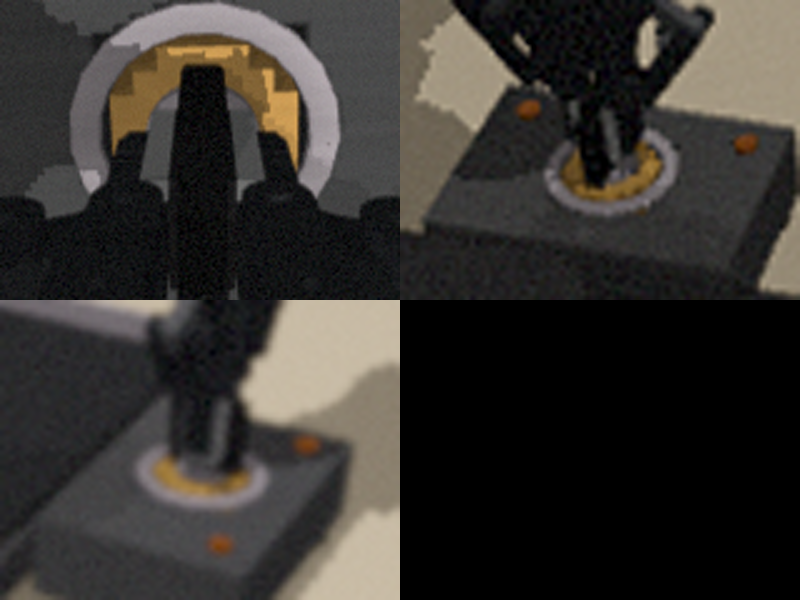

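The key and fingers have turned about 93°, with the collar still on the face and nothing else moved. I'll add a few degrees to reach the stop.

>>> play_rows --motion "0 0 0 0 0 -3 -1;0 0 0 0 0 -2 -1;0 0 0 0 0 0 -1;0 0 0 0 0 0 -1;0 0 0 0 0 0 -1"

```text
clock: 15.58
tcp_pos: [0.4896, -0.1313, 0.0701]
tool_rot: [0.001, 0.135, 0.991, 0.0]
force: [-4.3, 4.9, 20.5]
opening: 0.0089
grip_force: 88.2
```

```bash
python3 - <<'E'
from h import *
s=get_state();print(s['tcp_pos'],s['force'],s['ft_torque'],s['tool_rot'],s['grip_force'])
print(job_done())
E
```

```text
[ 0.48955743 -0.13127798  0.07013032] [-4.26156593  4.88798409 20.50299126] [1.12375015 0.86568986 0.19887703] [1.09680495e-03 1.34559940e-01 9.90904804e-01 2.99555002e-04] 88.23881149291992
the job is handed in; nothing more can be done
None
```

I pushed the large key fully home, turned it about 98° clockwise to around the stop, and handed the job in still gripping (88 N) and holding it against the spring; the verdict was not shown, and where the detectors found the other things they had not moved (last check just before the final 5°).

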